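# Lift a leaking battery out from beside the parcels with the tongs

### The arm

A 7-joint arm with a two-finger parallel gripper is mounted at the origin on a cart in front of the work surface, level with it; the furniture and walls round the work are solid. World frame = base frame: x ahead of the robot, y to its left, z up, the work surface at z = 0. Lengths are in m, angles in rad, forces in N, time in s.
With the tool pointing down it reaches from about 0.425 to 0.875 m from the base axis. Payload 9.9 kg.
Tool frame: the origin (TCP) lies midway between the tips of the shut fingers; the grasp point (between the pads) lies 19 mm behind it; z points along the fingers, y is the line along which they close (so a half turn about z gives the same grasp; the last joint's range is limited). The gripper opens to 85 mm and grips with 20 to 120 N. Pads are 22 mm wide; open, the fingers measure 114 mm over their backs; the gripper's body (76 mm by 85 mm) begins 54 mm behind the grasp point. The pads swing forward as they close: fully open they stand 13 mm farther back than shut.
Start: joints at [-1.357, 0.576, 0.025, 1.437, -0.015, 1.129, -0.057], TCP at [0.198, 0.645, 0.231] pointing down, gripper open.
Joint ranges: [-2.76, 2.76], [-0.34, 2.15], [-1.52, 1.57], [0.19, 2.46], [-1.09, 4.23], [0.17, 1.99], [-2.82, 2.82]. Speed limits (rad/s): [2.22, 2.22, 3.01, 3.01, 3.14, 3.14, 3.14].

### API

Orientations are given as a unit quaternion [w, x, y, z].
In Python, from rig import r gives the robot as it stands.
- The arm moves only by the tool carry_out, never from a script. Its argument "moves" is a list of rows, each a list of 3 entries, a list of its own where there are three numbers: the opening, from 0 (shut) to 1 (fully open), then the shift along the tool's x, y, z in mm, then the turn, a rotation vector about the tool's x, y, z in degrees. In form: [[claw, [x, y, z], [wx, wy, wz]], ...]. A call has 1 to 12 rows; each row shifts and turns the commanded pose from where the row before left it, along the tool's axes as they then stand; what a row does not reach is not made up. A row lasts 1/10 s, in which the tool goes at most 50 mm and 8.59 degrees, less where a joint would pass 70% of its speed; a pose out of reach is approached as far as the arm can. A call is refused whole if a number of a shift passes 50 or a number of a turn 8.59, either way. A call with a gripper value outside its range is refused whole. The fingers move at their own pace and stop on an object; "grip_force" is the grip in N (left out, the last holds). Time passes only in rows, so rows that do not move let the fingers close. It gives the time, the measured TCP pose, the force, the opening and the grip force at its end, in the units of the state.
- r.sense(): the state, without advancing time (a new reading comes with each control period).
- r.get_image(name): name is "scene" or "side" or "wrist"; returns the picture (480x640x3 uint8, blue, green, red); there is no depth.
- r.get_calibration(name): a dict with "camera_matrix" (3x3 intrinsics, pixels), "k1" (the pictures are not rectified: a ray, as slopes to the right and down, at radius r is drawn at 1 + k1 r^2 times it, then the intrinsics apply), "R" (3x3) and "t" (3): a world point X has camera coordinates R X + t; the wrist camera has in their place "T_tool_cam" (4x4, takes a point from camera to tool coordinates, whose origin is the TCP and whose axes are the flange's). Camera axes: x right, y down, z forward; pixel columns grow to the right and rows downward; lengths in m; the calibration is good to about 2 mm. A picture is of the moment at which its call begins: read the wrist's pose just before it. get_calibration takes no time and is no camera call.
- r.finish_job(): hands the job in; it is judged then, once.
The state is a dict: "t": time; "joint_positions": joint angles; "joint_vel": joint speeds; "joint_torque": joint torques, N m; "ee_pos": TCP position; "tcp_rot": TCP orientation; "contact_force": force on the tool from outside, world axes, zero at the start; "moment": the same for the moment, N m; "grip_width": finger opening in m; "grasp_force": force on a finger pad.
Only numpy, scipy, OpenCV 4.12 (cv2) and the standard library are available. Lean on these libraries where they do the work, as an engineer would, in place of code of your own. Each camera call takes 0.05 s, during which the arm holds its last target. There are 200 camera calls.

### The job

A leaking nine-volt block battery has dropped out next to the row of parcels and lies too close to the nearest one for the tongs to get round it. Slide that parcel along until it butts flush against the heavy parcel beyond it, then take the plastic tongs, close their jaws on the battery's sides and lift it at least 7 cm above the counter, clear of the parcels. Never let the robot itself touch the battery, do not shove the heavy parcel or the desk things about, and finish still holding the battery up steadily in the tongs: a colleague will bring the pail of sand to it.

Things in the scene. Friction and masses are not known exactly. Their poses are not given: they have to be found in the camera images.
- heavy_parcel: heavy brown taped parcel at the left-hand end of the row: a box 110 x 151 x 58 mm (own x, y, z), 6 kg, kept in place by its weight. Origin: centre of its underside. Own +x points to the left (about world +y), own +y towards the robot (about world -x). Its long face at own x = -55 mm looks at the loose parcel.
- loose_parcel: brown taped parcel of the same size, 0.5 kg, slides freely; right of the heavy one, 30 to 60 mm from it and a little askew. Origin: centre of its underside. Own +x points to the heavy parcel, own +y towards the robot. The battery lies 4 to 8 mm from its right face (own x = -55 mm). Flush: its origin is 110 mm from the heavy one's along the heavy one's x, faces parallel.
- battery: nine-volt block battery, black with steel ends, 48.5 x 26.5 x 17.5 mm (own x, y, z), 46 g, lying flat on the counter right of the loose parcel, its length about parallel to the parcel's face. Origin: centre of its underside. Own +x: along its length to the two terminals, away from the robot; own y: across its 26.5 mm width, where the tongs close.
- tongs: grey plastic tongs, black jaws, 240 mm long, 22 mm high, 90 g, lying on their side at the right, so they open and shut level. Origin: under the hinge pin at the rear, at the underside. Own +x runs to the jaws (x = 182 to 238 mm, 22 mm high, 5 mm thick), z up. The arms swing symmetrically, sprung open: at the grip each pushes out with 5 N at rest, 12 N when shut on the battery.
- tongs_grip (a point): where to take the tongs: midway between the flat arms, 115 mm ahead of the hinge pin, 11 mm above the underside; axes those of the tongs. Over the outside the arms measure 57 mm here at rest, 38 mm when shut on the battery; 10 mm less here means 19 mm less between the jaws. The arms are 22 mm high and straight from 50 to 155 mm ahead of the pin, balance point at 111 mm.
- tongs_jaws (a point): midway between the jaws, 212 mm ahead of the hinge pin (97 mm ahead of the grip), 11 mm above the tongs' underside; axes those of the tongs
- tongs_left (a joint): swing of one arm of the tongs (the other mirrors it): 0 rad at rest, jaws 60 mm apart; 0.08 rad, jaws parallel and 26 mm apart; 0.13 rad, fully shut, jaws about 5 mm apart
- label_roll: bystander: roll of white labels, 62 mm across, 40 mm high; leave it alone
- ink_pad: bystander: flat red stamp pad tin, 71 x 112 x 19 mm; leave it alone
- marker: bystander: felt marker lying on its side, 17 x 135 x 17 mm; leave it alone
Things that resemble listed ones, but are neither listed nor needed, are in the scene too. Several things have the shape of the battery; the one meant has the colours described above.

How it is judged:
By the outcome, as a careful person would: the job done as asked, in the order asked, and still so for the second after the job is handed in, while the arm keeps its last pose, push and grip.
It also fails if it takes over 48 s, if anything falls off the work surface, if the arm or the gripper's body presses on something with over 40 N, if the wrist force passes 120 N, or if a joint passes its speed limit or range.

## Working session

There is one attempt and no reset: what is moved stays moved. The work goes in short steps, Python scripts to look and compute and a tool call to move; the robot and the scene stay as the last step left them, time stands still between calls to the robot, and variables do not carry over. Pictures are saved under pics/ and viewed, at most 12 in all, crops included, and the job is handed in when it is done.

Besides the shell and the picture viewer there is one more tool, called after "Emit:" in YAML: its name, and indented under it one key for each argument. carry_out: Moves the arm, as the interface text tells. Its arguments: {"type":"object","properties":{"moves":{"type":"array","items":{"type":"array"}},"grip_force":{"type":"number"}},"required":["moves"]}

```bash
mkdir -p pics; ls; python3 - <<'E'
from rig import r
import cv2,json
for n in("scene","side"):
    cv2.imwrite(f"pics/{n}0.png",r.get_image(n))
    c=r.get_calibration(n); print(n,{k:(v.tolist() if hasattr(v,'tolist') else v) for k,v in c.items()})
c=r.get_calibration("wrist");print({k:(v.tolist() if hasattr(v,'tolist') else v) for k,v in c.items()})
print(r.sense())
E
```

```text
pics
scene {'camera_matrix': [[534.1168447894855, 0.0, 315.91430677878225], [0.0, 534.1168447894855, 238.84577526202253], [0.0, 0.0, 1.0]], 'k1': 0.03896667361936118, 'R': [[-0.5926288606523143, -0.8054576518894098, -0.005385585830506622], [-0.38605598129076246, 0.28990261449327326, -0.875738119199793], [0.7069312645735554, -0.5169085461885523, -0.4827564003155952]], 't': [0.32370330950101056, 0.2588542026060883, 0.8172615255732273]}
side {'camera_matrix': [[443.4907579353874, 0.0, 315.35917651490337], [0.0, 443.4907579353874, 240.93395372642559], [0.0, 0.0, 1.0]], 'k1': 0.001841119643149018, 'R': [[0.9736161639918847, -0.22818401023681303, 0.001903335486299743], [-0.14923453225874408, -0.6430199848119373, -0.7511686585008522], [0.17262855961642407, 0.7310659044195007, -0.6601075850193336]], 't': [-0.5341610498469059, 0.12114536293357797, 0.7948887099434775]}
{'camera_matrix': [[423.5327689986081, 0.0, 313.1236553206049], [0.0, 423.5327689986081, 234.9255783200787], [0.0, 0.0, 1.0]], 'k1': -0.06404589823534608, 'T_tool_cam': [[6.243654698711737e-05, -0.9614013170000387, -0.2751499659
[... 293 characters left out ...]
47128,  0.0248466 ,  1.43783074, -0.01498622,
        1.1289929 , -0.0564685 ]), 'joint_vel': array([-1.03131550e-03, -1.03636697e-03,  6.15907061e-04, -5.28757254e-04,
       -1.46181606e-03, -2.81150272e-04,  3.98825551e-05]), 'joint_torque': array([ 5.99302410e-03, -7.67291164e+01,  2.25769915e+00, -2.86606961e+01,
        1.58518081e-02,  8.61340435e-03,  7.53154126e-06]), 'ee_pos': array([0.19792993, 0.64490175, 0.23051087]), 'tcp_rot': array([-6.76744081e-05,  1.48312016e-01,  9.88940327e-01, -7.55811766e-04]), 'contact_force': array([ 0.29941252, -0.94266557, -1.38816379]), 'moment': array([-0.01384512, -0.042334  ,  0.01783808]), 'grasp_force': 0.0, 'grip_width': 0.08531655414260485}
```

View pics/scene0.png

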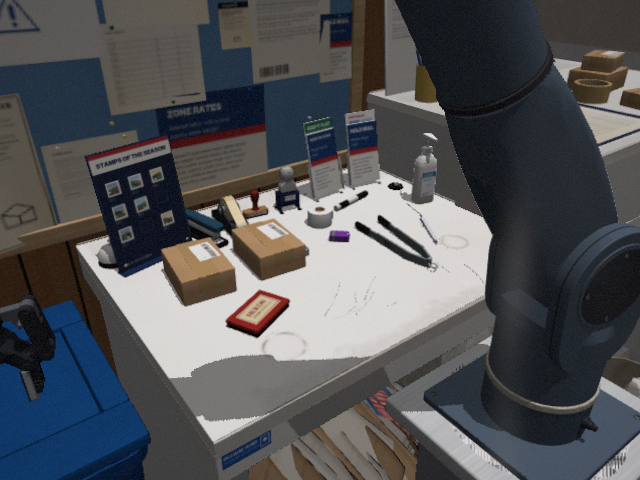

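View pics/side0.png

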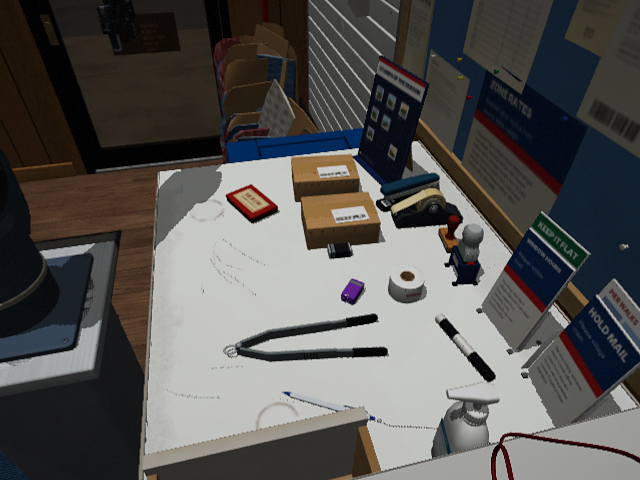

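Candidates for the battery in side view: the black block with bright ends at (340,250), the purple block at (352,290), and possibly the red tin at (250,203), which is too large. I choose the black block at (340,250). I'll check it in a close crop.

```bash
cat > h.py <<'E'
import numpy as np,cv2
from rig import r
def pose():
    s=r.sense();w,x,y,z=s['tcp_rot']
    from scipy.spatial.transform import Rotation as Ro
    return np.array(s['ee_pos']),Ro.from_quat([x,y,z,w]).as_matrix()
def cam(n,p=None):
    c=r.get_calibration(n)
    if n=="wrist":
        T=np.array(c['T_tool_cam']);p,R=p
        Rw=R@T[:3,:3];tw=R@T[:3,3]+p
        return np.array(c['camera_matrix']),c['k1'],Rw.T,-Rw.T@tw
    return np.array(c['camera_matrix']),c['k1'],np.array(c['R']),np.array(c['t'])
def rays(n,px,p=None):
    K,k1,R,t=cam(n,p)
    u=cv2.undistortPoints(np.array(px,float).reshape(-1,1,2),K,np.array([k1,0,0,0.])).reshape(-1,2)
    return -R.T@t,np.c_[u,np.ones(len(u))]@R
def toplane(n,px,z,p=None):
    o,d=rays(n,px,p); return o+d*((z-o[2])/d[:,2])[:,None]
def proj(n,X,p=None):
    K,k1,R,t=cam(n,p); return cv2.projectPoints(np.array(X,float).reshape(-1,1,3),cv2.Rodrigues(R)[0],t,K,np.array([k1,0,0,0.]))[0].reshape(-1,2)
E
python3 - <<'E'
from h import *
im=cv2.imread("pics/side0.png")
cv2.imwrite("pics/c1.png",cv2.resize(im[145:265,280:400],None,fx=5,fy=5,interpolation=cv2.INTER_CUBIC)[:600])
hsv=cv2.cvtColor(im,cv2.COLOR_BGR2HSV)
# tongs dark pixels
g=((hsv[...,2]<110)&(hsv[...,1]<110)).astype(np.uint8)
g[:305]=0;g[380:]=0;g[:,:215]=0;g[:,400:]=0
n,l,st,ce=cv2.connectedComponentsWithStats(g)
for i in range(1,n):
    if st[i,4]>20:print(st[i],ce[i])
ps=[(231,351),(378,318),(387,352)]
print(toplane("side",ps,.011))
print(toplane("side",[(302,202),(374,193),(381,229),(304,234),(291,158),(357,157),(340,244)],.058))
print(toplane("side",[(340,250)],.0175))
s=cv2.imread("pics/scene0.png")
print(toplane("scene",[(436,265),(380,218),(358,224)],.011),toplane("scene",[(234,248),(266,218),(304,249),(270,260)],.058))
E
```

```text
[ 235  314  153   48 2470] [307.6757085  342.13643725]
[[ 0.36547343 -0.18528461  0.011     ]
 [ 0.6187398  -0.17514341  0.011     ]
 [ 0.6098959  -0.244186    0.011     ]]
[[ 0.54798687  0.12183753  0.058     ]
 [ 0.70747269  0.11873843  0.058     ]
 [ 0.68110859 -0.00087408  0.058     ]
 [ 0.5302009   0.01854645  0.058     ]
 [ 0.55901576  0.30351422  0.058     ]
 [ 0.71632249  0.27197821  0.058     ]
 [ 0.59049575 -0.0254295   0.058     ]]
[[0.59938609 0.00064195 0.0175    ]]
[[ 0.35891355 -0.1858853   0.011     ]
 [ 0.60072618 -0.24297687  0.011     ]
 [ 0.60891041 -0.176639    0.011     ]] [[0.61347262 0.16640472 0.058     ]
 [0.69414215 0.03700235 0.058     ]
 [0.52060844 0.04978995 0.058     ]
 [0.52554663 0.13141526 0.058     ]]
```

View pics/c1.png

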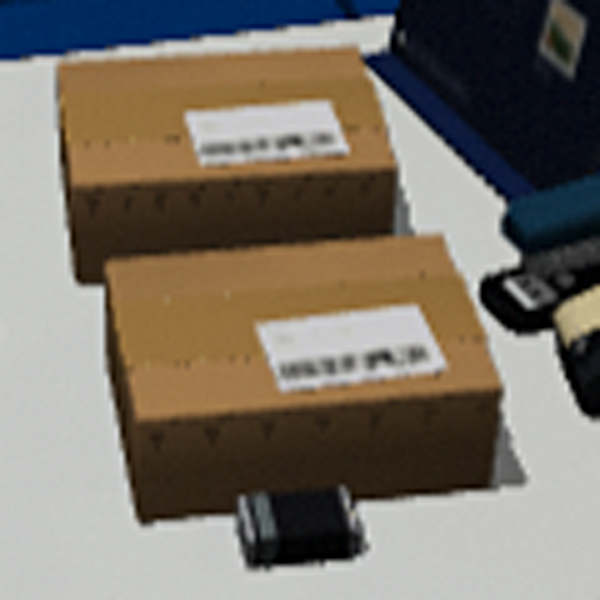

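The crop confirms a black block with steel ends, crop (300,525) = side (340,250), against the near parcel's right face. Next I compute poses from the corners.

```bash
python3 - <<'E'
from h import *
f=lambda L:[(280+(x-2)/5,145+(y-2)/5) for x,y in L]
def rep(n,L,z):
    P=toplane("side",f(L),z)[:,:2];print(n,P.round(4).tolist(),P.mean(0).round(4),"edges",np.linalg.norm(np.roll(P,-1,0)-P,axis=1).round(4), "yaw own x", [round(float(np.degrees(np.arctan2(*(v[::-1])))),1) for v in (np.roll(P,-1,0)-P)])
rep("heavy",[(57,65),(362,48),(397,170),(73,188)],.058)
rep("loose",[(105,262),(443,236),(500,391),(134,418)],.058)
rep("loosebot",[(142,522),(497,486)],0)
rep("batfront bottom",[(250,568),(362,553)],0.0)
rep("battop",[(240,492),(350,487),(358,526),(247,535)],.0175)
rep("tin",[],0) if 0 else None
print(toplane("side",[(227,190),(250,185),(278,205),(255,220)],.019).round(3).tolist())
print(toplane("side",[(407,272),(352,290)],.04).round(3).tolist(), toplane("side",[(378,204),(393,222),(420,226),(442,233)],.0).round(3).tolist())
# tong arms by mask at z=.022 and sides
im=cv2.imread("pics/side0.png");hsv=cv2.cvtColor(im,cv2.COLOR_BGR2HSV)
g=((hsv[...,2]<110)&(hsv[...,1]<110)).astype(np.uint8);g[:305]=0;g[380:]=0;g[:,:215]=0;g[:,400:]=0
n,l=cv2.connectedComponents(g)
for u in(250,270,290,310,330,350,370,382):
    v=np.where(g[:,u])[0]; s=np.split(v,np.where(np.diff(v)>1)[0]+1)
    print(u,[(int(a[0]),int(a[-1])) for a in s],[np.round(toplane("side",[(u,a[0])],.022)[0,:2],3).tolist() for a in s])
E
```

```text
heavy [[0.5594, 0.3054], [0.7083, 0.2875], [0.6926, 0.1802], [0.5463, 0.1991]] [0.6267 0.243 ] edges [0.15   0.1084 0.1475 0.1071] yaw own x [-6.9, -98.3, 172.6, 83.0]
loose [[0.5488, 0.1402], [0.6966, 0.1259], [0.6849, 0.0182], [0.5385, 0.0347]] [0.6172 0.0798] edges [0.1485 0.1084 0.1473 0.106 ] yaw own x [-5.5, -96.2, 173.5, 84.4]
loosebot [[0.5417, 0.0368], [0.6919, 0.025]] [0.6168 0.0309] edges [0.1507 0.1507] yaw own x [-4.5, 175.5]
batfront bottom [[0.5782, 0.0], [0.6247, -0.0017]] [ 0.6014 -0.0008] edges [0.0466 0.0466] yaw own x [-2.1, 177.9]
battop [[0.5805, 0.0267], [0.625, 0.0195], [0.6214, -0.0039], [0.5768, 0.001]] [0.6009 0.0109] edges [0.0451 0.0237 0.0449 0.0259] yaw own x [-9.2, -98.7, 173.7, 81.8]
[[0.397, 0.26, 0.019], [0.452, 0.269, 0.019], [0.503, 0.175, 0.019], [0.446, 0.133, 0.019]]
[[0.695, -0.108, 0.04], [0.585, -0.128, 0.04]] [[0.734, 0.152, 0.0], [0.744, 0.081, 0.0], [0.797, 0.054, 0.0], [0.834, 0.021, 0.0]]
250 [(337, 346), (349, 357)] [[0.399, -0.173], [0.396, -0.196]]
270 [(330, 338), (353, 361)] [[0.433, -0.167], [0.426, -0.211]]
290 [(327, 335), (351, 359)] [[0.466, -0.168], [0.457, -0.214]]
310 [(324, 332), (350, 356)] [[0.5, -0.17], [0.488, -0.22]]
330 [(322, 329), (349, 357)] [[0.533, -0.173], [0.52, -0.225]]
350 [(318, 326), (349, 356)] [[0.569, -0.173], [0.551, -0.232]]
370 [(314, 322), (348, 349), (353, 353), (355, 356)] [[0.604, -0.172], [0.582, -0.238], [0.579, -0.247], [0.578, -0.25]]
382 [(347, 352), (354, 355)] [[0.602, -0.24], [0.597, -0.253]]
```

Poses: heavy at about (0.627,0.243), yaw −7.1°. Loose at about (0.617,0.080), gap about 53 mm. Battery at about (0.601,0.011). I'll push with the open fingers, one on each side of the battery and above its top.

```bash
cat > plan.py <<'E'
from h import *
from scipy.spatial.transform import Rotation as Ro
def down(yaw_y_deg):  # tool z down, tool y at given world angle
    a=np.radians(yaw_y_deg);y=np.array([np.cos(a),np.sin(a),0]);z=np.array([0,0,-1.]);return np.c_[np.cross(y,z),y,z]
def plan(p1,yaw,claw,n,start=None):
    p,R=start or pose();T=down(yaw);p=p.copy();p0=p.copy()
    rows=[]
    for i in range(n):
        q=p0+(np.array(p1)-p0)*(i+1)/n
        d=np.round(R.T@(q-p)*1000,1 if n<4 else 0)
        w=np.round(np.degrees(Ro.from_matrix(R.T@T).as_rotvec())/(n-i),1)
        p=p+R@d/1000;R=R@Ro.from_rotvec(np.radians(w)).as_matrix()
        rows.append([claw,d.tolist(),(w+0).tolist()])
    for i in range(0,n,12):print(str(rows[i:i+12]).replace(' ',''))
    print("end",p.round(4),np.degrees(Ro.from_matrix(R.T@T).magnitude()).round(2));return p,R
E
python3 - <<'E'
from plan import *
s=plan((.40,.32,.21),30,1,11)
s=plan((.610,-.002,.12),-7.1,1,11,s)
E
```

```text
[[1,[-26.0,-23.0,2.0],[0.0,0.0,3.9]],[1,[-28.0,-21.0,2.0],[0.0,0.0,3.9]],[1,[-29.0,-19.0,2.0],[0.0,0.0,3.9]],[1,[-30.0,-17.0,2.0],[0.0,0.0,3.9]],[1,[-32.0,-15.0,2.0],[0.0,0.0,3.9]],[1,[-32.0,-13.0,1.0],[0.0,0.0,3.9]],[1,[-33.0,-10.0,2.0],[0.0,0.0,3.9]],[1,[-34.0,-9.0,2.0],[0.0,0.0,3.9]],[1,[-34.0,-5.0,2.0],[0.0,0.0,3.9]],[1,[-35.0,-4.0,2.0],[0.0,0.0,3.9]],[1,[-35.0,-1.0,2.0],[-0.1,0.1,3.9]]]
end [0.4005 0.3198 0.2099] 0.07
[[1,[-35.0,2.0,8.0],[0.0,0.0,3.4]],[1,[-35.0,4.0,8.0],[0.0,0.0,3.4]],[1,[-34.0,6.0,8.0],[0.0,0.0,3.4]],[1,[-34.0,8.0,9.0],[0.0,0.0,3.4]],[1,[-33.0,10.0,8.0],[0.0,0.0,3.4]],[1,[-33.0,12.0,8.0],[0.0,0.0,3.4]],[1,[-32.0,13.0,8.0],[0.0,0.0,3.3]],[1,[-32.0,16.0,8.0],[0.0,0.0,3.4]],[1,[-30.0,18.0,8.0],[0.0,0.0,3.3]],[1,[-29.0,19.0,9.0],[0.0,0.0,3.4]],[1,[-28.0,21.0,8.0],[0.0,-0.1,3.3]]]
end [ 0.6102 -0.0021  0.1197] 0.06
```

Emit:
carry_out:
  moves:
    - [1,[-26,-23,2],[0,0,3.9]]
    - [1,[-28,-21,2],[0,0,3.9]]
    - [1,[-29,-19,2],[0,0,3.9]]
    - [1,[-30,-17,2],[0,0,3.9]]
    - [1,[-32,-15,2],[0,0,3.9]]
    - [1,[-32,-13,1],[0,0,3.9]]
    - [1,[-33,-10,2],[0,0,3.9]]
    - [1,[-34,-9,2],[0,0,3.9]]
    - [1,[-34,-5,2],[0,0,3.9]]
    - [1,[-35,-4,2],[0,0,3.9]]
    - [1,[-35,-1,2],[0,0,3.9]]

```text
t: 1.2
ee_pos: [0.401, 0.3189, 0.2101]
tcp_rot: [-0.0, 0.501, 0.866, -0.0]
contact_force: [-0.8, 0.9, -0.6]
grip_width: 0.0855
grasp_force: 0.0
```

Emit:
carry_out:
  moves:
    - [1,[-35,2,8],[0,0,3.4]]
    - [1,[-35,4,8],[0,0,3.4]]
    - [1,[-34,6,8],[0,0,3.4]]
    - [1,[-34,8,9],[0,0,3.4]]
    - [1,[-33,10,8],[0,0,3.4]]
    - [1,[-33,12,8],[0,0,3.4]]
    - [1,[-32,13,8],[0,0,3.3]]
    - [1,[-32,16,8],[0,0,3.4]]
    - [1,[-30,18,8],[0,0,3.3]]
    - [1,[-29,19,9],[0,0,3.4]]
    - [1,[-28,21,8],[0,0,3.3]]
    - [1,[0,0,0],[0,0,0]]

```text
t: 2.4
ee_pos: [0.6114, -0.0074, 0.1192]
tcp_rot: [0.001, 0.752, 0.659, -0.001]
contact_force: [0.8, 0.1, -0.3]
grip_width: 0.0855
grasp_force: 0.0
```

```bash
python3 - <<'E'
from plan import *
p=pose();print(p[0],np.degrees(np.arctan2(p[1][1,1],p[1][0,1])))
np.savez("w1.npz",p=p[0],R=p[1])
im=r.get_image("wrist");cv2.imwrite("pics/w1.png",im);cv2.imwrite("pics/side1.png",r.get_image("side"))
print(r.sense()['contact_force'])
print(proj("wrist",[(.601,.011,.0175),(.5385,.0347,.058),(.6849,.0182,.058),(.5463,.1991,.058),(.6926,.1802,.058)],p).round())
E
```

```text
[ 0.61138058 -0.00738564  0.11915725] -7.496274976209993
[-0.30596045  1.04158903 -0.11798991]
[[ 291.  206.]
 [ 154.  193.]
 [ 454.  188.]
 [  95. -188.]
 [ 447. -195.]]
```

View pics/w1.png

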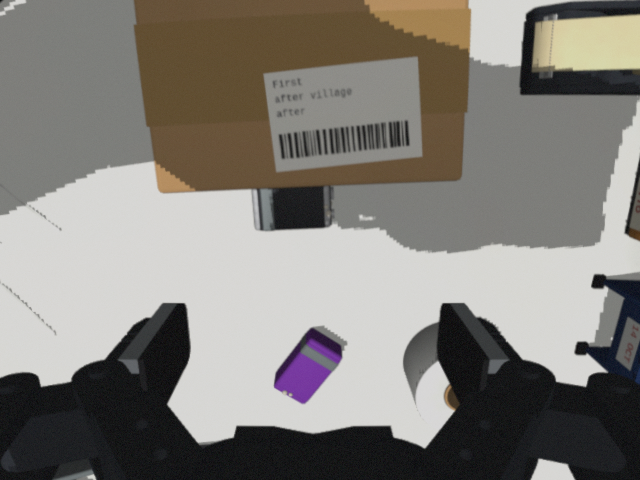

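Wrist view: parcel right top edge runs (157,192)–(461,178). The black battery sits below it at (255..332, 186..230), with the purple decoy at (308,365) and the label roll at (440,370). The fingertips straddle the battery.

```bash
python3 - <<'E'
from plan import *
p=pose();print(p[0])
P=toplane("wrist",[(157,192),(461,178)],.058,p);print(P,np.degrees(np.arctan2(P[1,1]-P[0,1],P[1,0]-P[0,0])))
B=toplane("wrist",[(255,230),(330,229)],.0,p);print(B,toplane("wrist",[(258,228),(332,225)],.0175,p))
print("in tool",(P-p[0])@p[1]*1000,(B-p[0])@p[1]*1000)
E
```

```text
[ 0.60993346 -0.00263503  0.11960971]
[[0.53819484 0.03949168 0.058     ]
 [0.68680938 0.02785508 0.058     ]] -4.477153943257372
[[ 5.72941001e-01 -3.98681123e-04  0.00000000e+00]
 [ 6.20845459e-01 -5.71401527e-03  0.00000000e+00]] [[0.57801736 0.00504213 0.0175    ]
 [0.62220327 0.00138938 0.0175    ]]
in tool [[ 32.91516846 -76.33983614  61.6900761 ]
 [ 39.83824982  72.56860853  61.49815232]] [[ -2.31899389 -36.83216306 119.65759761]
 [ -1.63966816  11.36145222 119.5962567 ]]
```

Emit:
carry_out:
  moves:
    - [1,[0,0,30],[0,0,0]]
    - [1,[0,0,30],[0,0,0]]
    - [1,[0,0,25],[0,0,0]]
    - [1,[0,0,15],[0,0,0]]
    - [1,[0,0,0],[0,0,0]]
    - [1,[0,0,0],[0,0,0]]

```text
t: 3.1
ee_pos: [0.6105, -0.0013, 0.021]
tcp_rot: [0.0, 0.749, 0.662, 0.0]
contact_force: [-0.2, 0.1, 1.0]
grip_width: 0.0856
grasp_force: 0.0
```

Emit:
carry_out:
  moves:
    - [1,[5,0,0],[0,0,0]]
    - [1,[5,0,0],[0,0,0]]
    - [1,[5,0,0],[0,0,0]]
    - [1,[5,0,0],[0,0,0]]
    - [1,[4,0,0],[0,0,0]]
    - [1,[4,0,0],[0,0,0]]
    - [1,[4,0,0],[0,0,0]]
    - [1,[4,0,0],[0,0,0]]

```text
t: 3.9
ee_pos: [0.6149, 0.0337, 0.0204]
tcp_rot: [0.0, 0.75, 0.662, 0.0]
contact_force: [-0.1, -4.7, 3.3]
grip_width: 0.0854
grasp_force: 2.1
```

Emit:
carry_out:
  moves:
    - [1,[4,0,0],[0,0,0]]
    - [1,[4,0,0],[0,0,0]]
    - [1,[4,0,0],[0,0,0]]
    - [1,[4,0,0],[0,0,0]]
    - [1,[4,0,0],[0,0,0]]
    - [1,[2,0,0],[0,0,0]]
    - [1,[0,0,0],[0,0,0]]
    - [1,[0,0,0],[0,0,0]]

```text
t: 4.7
ee_pos: [0.6171, 0.0567, 0.02]
tcp_rot: [-0.001, 0.749, 0.663, 0.0]
contact_force: [0.8, 0.1, -0.2]
grip_width: 0.0855
grasp_force: 0.0
```

```bash
python3 - <<'E'
from plan import *
p=pose();print(p[0],r.sense()['contact_force'])
a=r.get_image("side");b=r.get_image("wrist");cv2.imwrite("pics/side2.png",a);cv2.imwrite("pics/w2.png",b)
c=cv2.resize(a[140:270,270:400],None,fx=4,fy=4,interpolation=cv2.INTER_CUBIC)
cv2.imwrite("pics/m2.png",np.hstack([c[:520], cv2.resize(b,(280,210))[[*range(210)]+[0]*310]]))
E
```

```text
[0.61713874 0.05672192 0.02003965] [ 0.78022083  0.1258076  -0.20280767]
```

View pics/m2.png

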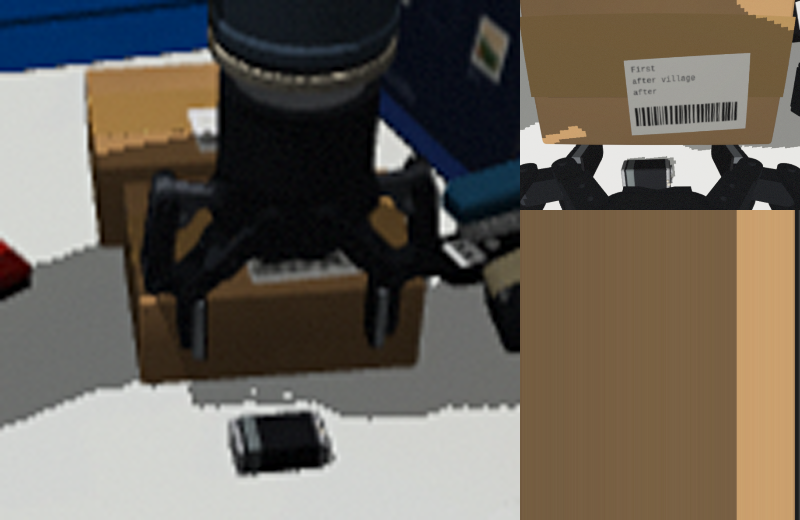

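The fingers have slid the parcel squarely and the battery stayed where it was, at m2 (280,440). I'll continue gently until the force rises.

Emit:
carry_out:
  moves:
    - [1,[3,0,0],[0,0,0]]
    - [1,[3,0,0],[0,0,0]]
    - [1,[2,0,0],[0,0,0]]
    - [1,[1,0,0],[0,0,0]]
    - [1,[1,0,0],[0,0,0]]
    - [1,[0,0,0],[0,0,0]]

```text
t: 5.4
ee_pos: [0.6186, 0.0659, 0.0202]
tcp_rot: [-0.0, 0.749, 0.662, 0.0]
contact_force: [-0.6, -1.3, 0.1]
grip_width: 0.0853
grasp_force: 0.4
```

Emit:
carry_out:
  moves:
    - [1,[1,0,0],[0,0,0]]
    - [1,[1,0,0],[0,0,0]]

```text
t: 5.6
ee_pos: [0.6188, 0.0675, 0.0203]
tcp_rot: [0.0, 0.749, 0.662, -0.0]
contact_force: [-0.2, -2.7, -1.0]
grip_width: 0.0858
grasp_force: 0.9
```

Emit:
carry_out:
  moves:
    - [1,[1,0,0],[0,0,0]]
    - [1,[1,0,0],[0,0,0]]

```text
t: 5.8
ee_pos: [0.6191, 0.0697, 0.0203]
tcp_rot: [0.0, 0.749, 0.662, 0.0]
contact_force: [-0.4, -1.7, -1.2]
grip_width: 0.0854
grasp_force: 0.9
```

Emit:
carry_out:
  moves:
    - [1,[1,0,0],[0,0,0]]
    - [1,[0,0,0],[0,0,0]]

```text
t: 6.0
ee_pos: [0.6193, 0.0709, 0.0203]
tcp_rot: [-0.0, 0.749, 0.662, 0.0]
contact_force: [-0.9, -0.8, -0.8]
grip_width: 0.0853
grasp_force: 0.5
```

Emit:
carry_out:
  moves:
    - [1,[1,0,0],[0,0,0]]
    - [1,[0,0,0],[0,0,0]]

```text
t: 6.2
ee_pos: [0.6194, 0.0717, 0.0203]
tcp_rot: [0.0, 0.749, 0.662, 0.0]
contact_force: [-0.5, -2.2, 0.1]
grip_width: 0.0854
grasp_force: 0.8
```

Emit:
carry_out:
  moves:
    - [1,[1,0,0],[0,0,0]]
    - [1,[0,0,0],[0,0,0]]

```text
t: 6.4
ee_pos: [0.6192, 0.0717, 0.0203]
tcp_rot: [0.0, 0.75, 0.662, -0.0]
contact_force: [-1.7, -5.2, 1.2]
grip_width: 0.0855
grasp_force: 2.4
```

Emit:
carry_out:
  moves:
    - [1,[1,0,0],[0,0,0]]
    - [1,[0,0,0],[0,0,0]]

```text
t: 6.6
ee_pos: [0.6192, 0.0718, 0.0204]
tcp_rot: [0.0, 0.75, 0.662, -0.001]
contact_force: [-2.4, -6.7, 0.8]
grip_width: 0.0857
grasp_force: 3.8
```

```bash
python3 - <<'E'
from plan import *
p=pose();print(p[0],r.sense()['contact_force'])
a=r.get_image("side");b=r.get_image("scene")
c=cv2.resize(a[140:240,280:380],None,fx=4,fy=4,interpolation=cv2.INTER_CUBIC)
d=cv2.resize(b[210:310,150:250],None,fx=4,fy=4,interpolation=cv2.INTER_CUBIC)
cv2.imwrite("pics/side3.png",a);cv2.imwrite("pics/scene3.png",b)
cv2.imwrite("pics/m3.png",np.hstack([c,d]))
E
```

```text
[0.61917282 0.07180656 0.02036151] [-2.36690289 -6.68599804  0.75353999]
```

View pics/m3.png

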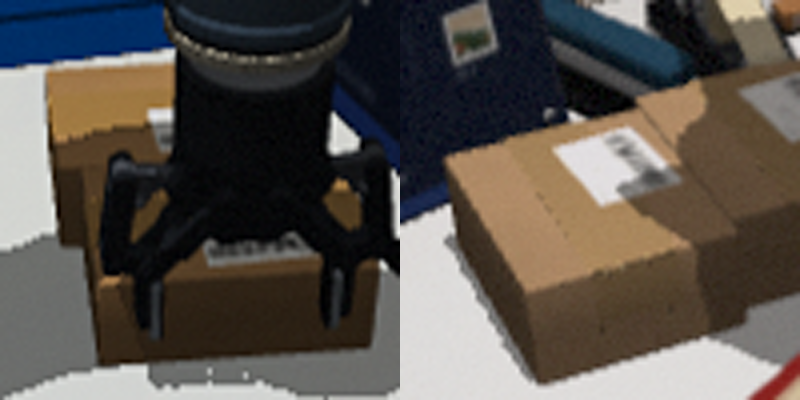

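The force rise and the scene view (faces touching along the seam) show contact. A little more push will seat it square.

Emit:
carry_out:
  moves:
    - [1,[2,0,0],[0,0,0]]
    - [1,[1,0,0],[0,0,0]]
    - [1,[0,0,0],[0,0,0]]
    - [1,[0,0,0],[0,0,0]]

```text
t: 7.1
ee_pos: [0.6191, 0.0718, 0.0204]
tcp_rot: [0.001, 0.75, 0.661, -0.002]
contact_force: [-4.2, -15.7, 2.8]
grip_width: 0.0856
grasp_force: 7.9
```

Emit:
carry_out:
  moves:
    - [1,[-5,0,0],[0,0,0]]
    - [1,[-10,0,0],[0,0,0]]
    - [1,[-10,0,-10],[0,0,0]]
    - [1,[0,0,-30],[0,0,0]]
    - [1,[0,0,-40],[0,0,0]]
    - [1,[0,0,-50],[0,0,0]]
    - [1,[0,0,-50],[0,0,0]]
    - [1,[0,0,0],[0,0,0]]
    - [1,[0,0,0],[0,0,0]]

```text
t: 8.0
ee_pos: [0.6175, 0.0516, 0.2024]
tcp_rot: [0.001, 0.749, 0.662, 0.002]
contact_force: [0.1, -0.4, -1.0]
grip_width: 0.0854
grasp_force: 0.0
```

```bash
python3 - <<'E'
from plan import *
p=pose();print(p[0],r.sense()['contact_force'])
np.savez("w4.npz",p=p[0],R=p[1])
cv2.imwrite("pics/w4.png",r.get_image("wrist"))
a=cv2.imread("pics/w4.png")
print(proj("wrist",[(.601,.011,.0175)],p))
E
```

```text
[0.61745486 0.05156465 0.20242917] [ 0.08280497 -0.36337428 -1.01269266]
[[297.82680818 256.5561777 ]]
```

View pics/w4.png

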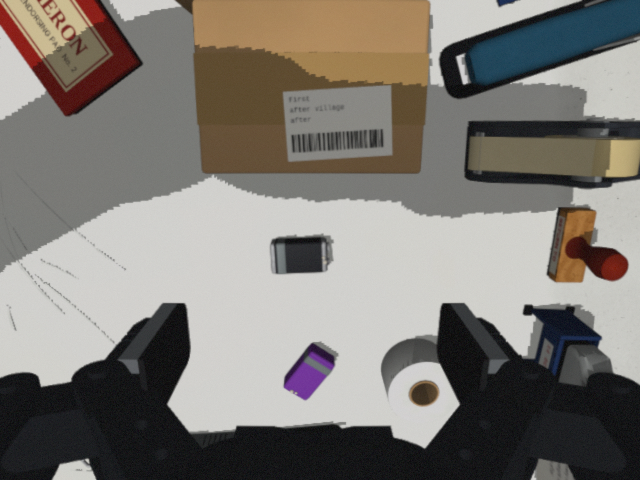

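Wrist view: parcels pushed away, the black battery free at (299,254) with terminals on the right at (330,252). The purple decoy is at (310,370). Next, battery pose and the transit over the tongs.

```bash
python3 - <<'E'
from plan import *
d=np.load("w4.npz");p=(d['p'],d['R']);im=cv2.imread("pics/w4.png")
sub=im[225:285,255:345];g=(cv2.cvtColor(sub,cv2.COLOR_BGR2GRAY)<165).astype(np.uint8)
n,l,st,ce=cv2.connectedComponentsWithStats(g);i=1+np.argmax(st[1:,4]);print(st[i])
q=cv2.boxPoints(cv2.minAreaRect(np.argwhere(l==i)[:,::-1].astype(np.float32)))+[255,225]
B=toplane("wrist",q,.0175,p);print(q,B.round(4),B.mean(0),np.linalg.norm(np.roll(B,-1,0)-B,axis=1))
for z in(.0175,.009):
  T=toplane("wrist",[(271,239),(326,236),(328,270),(273,274)],z,p);v=np.roll(T,-1,0)-T;print(T.mean(0),np.linalg.norm(v,axis=1),np.degrees(np.arctan2(v[:,1],v[:,0])))
E=toplane("wrist",[(203,173),(420,173)],.058,p);print("edge",E,np.degrees(np.arctan2(*(E[1]-E[0])[1::-1])))
s=plan((.490,-.197,.2),-95.6,1,12)
E
```

```text
[  15    9   64   40 2218]
[[269.32876205 235.8767128 ]
 [332.72328949 233.52876282]
 [334.13287354 271.58767319]
 [270.73834991 273.93562317]] [[ 0.5806  0.0312  0.0175]
 [ 0.6314  0.0269  0.0175]
 [ 0.629  -0.0057  0.0175]
 [ 0.5768 -0.0013  0.0175]] [0.60443209 0.01279231 0.0175    ] [0.05105542 0.03266115 0.05241968 0.0327281 ]
[0.60251319 0.01218972 0.0175    ] [0.04442384 0.02921795 0.04556672 0.03017303] [ -3.86624954 -93.34044598 177.32070821  84.49101609]
[0.60190472 0.00939109 0.009     ] [0.04557593 0.02997569 0.04674845 0.03095554] [ -3.86624954 -93.34044598 177.32070821  84.49101609]
edge [[0.54798659 0.09181435 0.058     ]
 [0.69454754 0.07358467 0.058     ]] -7.09020121338874
[[1,[-22.0,-8.0,0.0],[0.0,0.0,7.4]],[1,[-23.0,-5.0,0.0],[0.0,0.0,7.4]],[1,[-23.0,-2.0,0.0],[0.0,0.0,7.4]],[1,[-23.0,1.0,0.0],[0.0,0.0,7.4]],[1,[-23.0,4.0,0.0],[0.0,0.0,7.4]],[1,[-22.0,7.0,0.0],[0.0,0.0,7.4]],[1,[-21.0,9.0,0.0],[0.0,0.0,7.4]],[1,[-20.0,13.0,0.0],[0.0,0.0,7.3]],[1,[-18.0,14.0,0.0],[0.0,0.0,7.4]],[1,[-16.0,17.0,0.0],[0.0,0.0,7.3]],[1,[-14.0,19.0,0.0],[0.0,0.0,7.4]],[1,[-11.0,20.0,1.0],[0.0,0.0,7.3]]]
end [ 0.4901 -0.1966  0.1995] 0.07
```

Emit:
carry_out:
  moves:
    - [1,[-22,-8,0],[0,0,7.4]]
    - [1,[-23,-5,0],[0,0,7.4]]
    - [1,[-23,-2,0],[0,0,7.4]]
    - [1,[-23,1,0],[0,0,7.4]]
    - [1,[-23,4,0],[0,0,7.4]]
    - [1,[-22,7,0],[0,0,7.4]]
    - [1,[-21,9,0],[0,0,7.4]]
    - [1,[-20,13,0],[0,0,7.3]]
    - [1,[-18,14,0],[0,0,7.4]]
    - [1,[-16,17,0],[0,0,7.3]]
    - [1,[-14,19,0],[0,0,7.4]]
    - [1,[-11,20,0],[0,0,7.3]]

```text
t: 9.25
ee_pos: [0.4889, -0.197, 0.199]
tcp_rot: [-0.0, 0.999, -0.051, -0.001]
contact_force: [-0.3, 0.1, 1.0]
grip_width: 0.0854
grasp_force: 0.0
```

Emit:
carry_out:
  moves:
    - [1,[0,0,0],[0,0,0]]
    - [1,[0,0,0],[0,0,0]]

```text
t: 9.45
ee_pos: [0.4896, -0.1963, 0.1993]
tcp_rot: [-0.0, 0.999, -0.048, -0.001]
contact_force: [-0.7, 0.3, -0.2]
grip_width: 0.0856
grasp_force: 0.0
```

```bash
python3 - <<'E'
from plan import *
p=pose();print(p[0],np.degrees(np.arctan2(p[1][1,1],p[1][0,1])))
np.savez("w5.npz",p=p[0],R=p[1])
cv2.imwrite("pics/w5.png",r.get_image("wrist"))
E
```

```text
[ 0.48963253 -0.19633695  0.19927125] -95.52511027269934
```

View pics/w5.png

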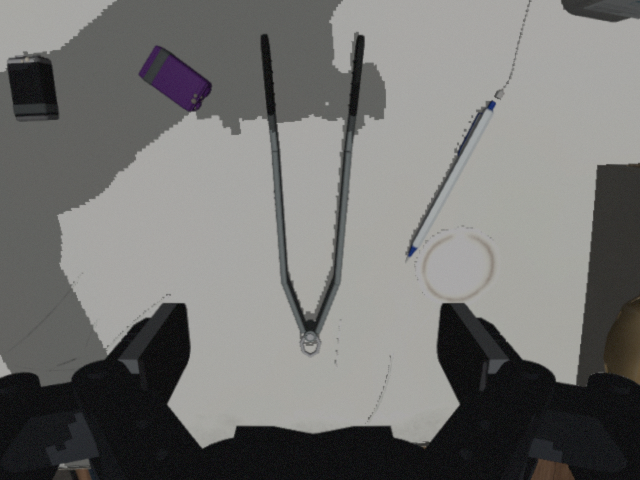

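Wrist view: tongs with jaw tips at (265,36) and (360,34), jaw starts at (271,114) and (354,114), and the hinge pin at about (310,333). The battery is at far left (33,88).

```bash
python3 - <<'E'
from plan import *
d=np.load("w5.npz");p=(d['p'],d['R'])
T=toplane("wrist",[(265,37),(360,35),(270.5,114),(354,114),(275,153),(347.5,153),(310,333)],.022,p);print(T.round(4))
pin=T[6,:2];tip=T[:2,:2].mean(0);js=T[2:4,:2].mean(0);print("pin-tip",np.linalg.norm(tip-pin),"pin-jawstart",np.linalg.norm(js-pin),np.linalg.norm(T[0]-T[1]))
v=tip-(T[4:6,:2].mean(0));u=tip-pin;print(np.degrees(np.arctan2(v[1],v[0])),np.degrees(np.arctan2(u[1],u[0])))
u/=np.linalg.norm(u);g1=tip-u*.123;g=js-u*.067;print("grip",g1,g,pin+u*.115)
print("tool",((np.r_[g,.011]-p[0])@p[1]*1000).round(1))
E
```

```text
[[ 0.6153 -0.1748  0.022 ]
 [ 0.6102 -0.2413  0.022 ]
 [ 0.5625 -0.1724  0.022 ]
 [ 0.5567 -0.2331  0.022 ]
 [ 0.5342 -0.1723  0.022 ]
 [ 0.529  -0.2262  0.022 ]
 [ 0.3824 -0.1836  0.022 ]]
pin-tip 0.23156024536033448 pin-jawstart 0.17817694330699071 0.0666749000346438
-6.184551546868937 -6.061677561628413
grip [ 0.49040132 -0.19504541] [ 0.49296939 -0.19563915] [ 0.49680507 -0.19572544]
tool [  3.7  -0.9 188.3]
```

Emit:
carry_out:
  moves:
    - [1,[3,-1,40],[0,0,0.5]]
    - [1,[0,0,40],[0,0,0]]
    - [1,[0,0,40],[0,0,0]]
    - [1,[0,0,35],[0,0,0]]
    - [1,[0,0,25],[0,0,0]]
    - [1,[0,0,12],[0,0,0]]
    - [1,[0,0,3],[0,0,0]]
    - [1,[0,0,0],[0,0,0]]
    - [1,[0,0,0],[0,0,0]]

```text
t: 10.4
ee_pos: [0.4941, -0.196, 0.0064]
tcp_rot: [0.0, 0.999, -0.053, 0.001]
contact_force: [0.8, 0.1, 0.7]
grip_width: 0.0855
grasp_force: 0.0
```

Emit:
carry_out:
  moves:
    - [0.6,[0,0,0],[0,0,0]]
    - [0.6,[0,0,0],[0,0,0]]
    - [0.6,[0,0,0],[0,0,0]]
    - [0.6,[0,0,0],[0,0,0]]
    - [0.6,[0,0,0],[0,0,0]]
    - [0.6,[0,0,0],[0,0,0]]
  grip_force: 40

```text
t: 11.0
ee_pos: [0.4941, -0.1962, 0.0063]
tcp_rot: [0.0, 0.999, -0.053, 0.001]
contact_force: [-0.2, 0.2, 9.0]
grip_width: 0.0516
grasp_force: 8.8
```

Emit:
carry_out:
  moves:
    - [0.6,[0,0,-10],[0,0,0]]
    - [0.6,[0,0,-20],[0,0,0]]
    - [0.6,[0,0,-30],[0,0,0]]
    - [0.6,[0,0,-20],[0,0,0]]
    - [0.6,[0,0,0],[0,0,0]]
    - [0.6,[0,0,0],[0,0,0]]
    - [0.6,[0,0,0],[0,0,0]]

```text
t: 11.7
ee_pos: [0.493, -0.1954, 0.0847]
tcp_rot: [-0.0, 0.999, -0.053, -0.001]
contact_force: [-0.0, -0.4, -1.0]
grip_width: 0.0515
grasp_force: 6.4
```

```bash
python3 - <<'E'
from plan import *
p=pose();print(p[0],r.sense()['contact_force'],np.degrees(np.arctan2(p[1][1,1],p[1][0,1])))
np.savez("w6.npz",p=p[0],R=p[1])
a=r.get_image("wrist");b=r.get_image("side");cv2.imwrite("pics/w6.png",a);cv2.imwrite("pics/side6.png",b)
cv2.imwrite("pics/m6.png",np.hstack([cv2.resize(a,(400,300)),cv2.resize(b[200:380,200:440],(400,300),interpolation=cv2.INTER_CUBIC)]))
E
```

```text
[ 0.49296904 -0.19536681  0.08467275] [-0.04600309 -0.3822061  -1.04765385] -96.04378083532781
```

View pics/m6.png

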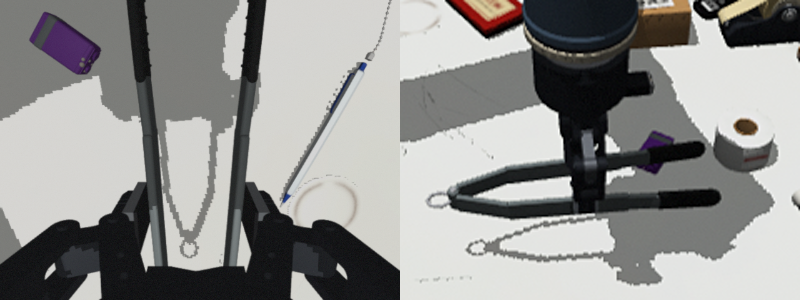

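Tongs held level, jaws forward. Moving over the battery.

```bash
python3 - <<'E'
from plan import *
d=np.load("w6.npz");p=(d['p'],d['R'])
J=toplane("wrist",[(221,131),(398,131)],p[0][2]+.0157,p);print(((J-p[0])@p[1]*1000).round(1))
plan((.507,.0186,.085),-94.5,.6,12)
E
```

```text
[[ 65.7 -26.6 -15.8]
 [ 65.7  25.3 -15.8]]
[[0.6,[-1.0,-18.0,-0.0],[0.0,0.0,-0.1]],[0.6,[-0.0,-18.0,-0.0],[0.0,0.0,-0.1]],[0.6,[-1.0,-18.0,-0.0],[0.0,0.0,-0.1]],[0.6,[-1.0,-18.0,-0.0],[0.0,0.0,-0.1]],[0.6,[-0.0,-17.0,-0.0],[0.0,0.0,-0.1]],[0.6,[-1.0,-18.0,-0.0],[0.0,0.0,-0.2]],[0.6,[-0.0,-18.0,-0.0],[0.0,0.0,-0.1]],[0.6,[-1.0,-18.0,-0.0],[0.0,0.0,-0.2]],[0.6,[-0.0,-18.0,-0.0],[0.0,0.0,-0.1]],[0.6,[-1.0,-18.0,-0.0],[0.0,0.0,-0.2]],[0.6,[0.0,-18.0,-0.0],[0.0,0.0,-0.1]],[0.6,[-0.0,-18.0,-0.0],[0.0,0.1,-0.2]]]
end [0.5072 0.019  0.0846] 0.04
```

Emit:
carry_out:
  moves:
    - [0.6,[-1,-18,0],[0,0,-0.1]]
    - [0.6,[0,-18,0],[0,0,-0.1]]
    - [0.6,[-1,-18,0],[0,0,-0.1]]
    - [0.6,[-1,-18,0],[0,0,-0.1]]
    - [0.6,[0,-17,0],[0,0,-0.1]]
    - [0.6,[-1,-18,0],[0,0,-0.2]]
    - [0.6,[0,-18,0],[0,0,-0.1]]
    - [0.6,[-1,-18,0],[0,0,-0.2]]
    - [0.6,[0,-18,0],[0,0,-0.1]]
    - [0.6,[-1,-18,0],[0,0,-0.2]]
    - [0.6,[0,-18,0],[0,0,-0.1]]
    - [0.6,[0,-18,0],[0,0,-0.2]]

```text
t: 13.0
ee_pos: [0.5073, 0.0193, 0.0847]
tcp_rot: [0.0, 0.999, -0.039, -0.001]
contact_force: [0.4, 0.4, -0.2]
grip_width: 0.0517
grasp_force: 6.4
```

Emit:
carry_out:
  moves:
    - [0.6,[0,0,0],[0,0,0]]
    - [0.6,[0,0,0],[0,0,0]]
    - [0.6,[0,0,0],[0,0,0]]

```text
t: 13.3
ee_pos: [0.5075, 0.0177, 0.0852]
tcp_rot: [0.0, 0.999, -0.04, -0.0]
contact_force: [-0.6, -1.0, -0.8]
grip_width: 0.0515
grasp_force: 6.4
```

```bash
python3 - <<'E'
from plan import *
p=pose();print(p[0],r.sense()['contact_force'],np.degrees(np.arctan2(p[1][1,1],p[1][0,1])))
np.savez("w7.npz",p=p[0],R=p[1])
a=r.get_image("wrist");cv2.imwrite("pics/w7.png",a)
E
```

```text
[0.50747379 0.01765685 0.08517776] [-0.56256596 -0.98576594 -0.80982106] -94.53407465658375
```

View pics/w7.png

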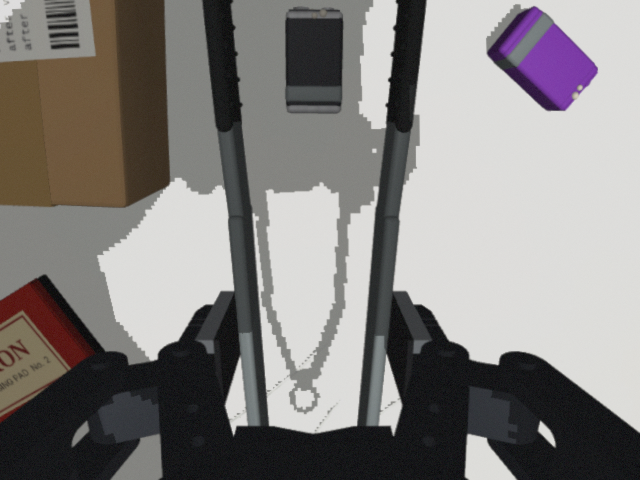

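Wrist view: battery edges vertical at columns 286–342, near end at row ≈105, centred between jaws at about (228 / 400, 115).

```bash
python3 - <<'E'
from plan import *
d=np.load("w7.npz");p=(d['p'],d['R'])
B=toplane("wrist",[(286,103),(342,103),(286,12),(342,12)],.0175,p);print(((B-p[0])@p[1]*1000).round(1),B.mean(0))
J=toplane("wrist",[(228,128),(400,130)],p[0][2]+.0157,p);print(((J-p[0])@p[1]*1000).round(1))
E
```

```text
[[ 75.6 -12.6  67.7]
 [ 75.6  14.2  67.7]
 [115.9 -12.   67.6]
 [115.9  13.6  67.7]] [0.60285351 0.00924101 0.0175    ]
[[ 66.5 -24.5 -15.7]
 [ 65.9  25.9 -15.7]]
```

Emit:
carry_out:
  moves:
    - [0.6,[0,0,20],[0,0,0]]
    - [0.6,[0,0,20],[0,0,0]]
    - [0.6,[0,0,15],[0,0,0]]
    - [0.6,[0,0,12],[0,0,0]]
    - [0.6,[0,0,6],[0,0,0]]
    - [0.6,[0,0,3],[0,0,0]]
    - [0.6,[0,0,0],[0,0,0]]
    - [0.6,[0,0,0],[0,0,0]]

```text
t: 14.15
ee_pos: [0.508, 0.0186, 0.0097]
tcp_rot: [-0.0, 0.999, -0.039, 0.0]
contact_force: [-0.0, -0.3, -0.8]
grip_width: 0.0515
grasp_force: 6.4
```

Emit:
carry_out:
  moves:
    - [0.55,[0,0,0],[0,0,0]]
    - [0.5,[0,0,0],[0,0,0]]
    - [0.46,[0,0,0],[0,0,0]]
    - [0.43,[0,0,0],[0,0,0]]
    - [0.4,[0,0,0],[0,0,0]]
    - [0.37,[0,0,0],[0,0,0]]
    - [0.35,[0,0,0],[0,0,0]]
    - [0.3,[0,0,0],[0,0,0]]
    - [0.3,[0,0,0],[0,0,0]]
    - [0.3,[0,0,0],[0,0,0]]
  grip_force: 40

```text
t: 15.15
ee_pos: [0.5078, 0.0188, 0.0094]
tcp_rot: [-0.0, 0.999, -0.039, 0.0]
contact_force: [-1.4, 1.0, 4.9]
grip_width: 0.036
grasp_force: 40.3
```

Emit:
carry_out:
  moves:
    - [0.3,[0,0,-5],[0,0,0]]
    - [0.3,[0,0,-10],[0,0,0]]
    - [0.3,[0,0,-15],[0,0,0]]
    - [0.3,[0,0,-20],[0,0,0]]
    - [0.3,[0,0,-20],[0,0,0]]
    - [0.3,[0,0,-20],[0,0,0]]
    - [0.3,[0,0,-20],[0,0,0]]
    - [0.3,[0,0,-15],[0,0,0]]
    - [0.3,[0,0,-8],[0,0,0]]
    - [0.3,[0,0,-2],[0,0,0]]
    - [0.3,[0,0,0],[0,0,0]]
    - [0.3,[0,0,0],[0,0,0]]

```text
t: 16.35
ee_pos: [0.5073, 0.0188, 0.1437]
tcp_rot: [0.0, 0.999, -0.039, -0.001]
contact_force: [-0.3, 0.9, -1.3]
grip_width: 0.0358
grasp_force: 40.4
```

```bash
python3 - <<'E'
from plan import *
p=pose();s=r.sense();print(p[0],s['contact_force'],s['grip_width'],s['grasp_force'])
a=r.get_image("wrist");b=r.get_image("side");cv2.imwrite("pics/w8.png",a)
cv2.imwrite("pics/m8.png",np.hstack([cv2.resize(a,(400,300)),cv2.resize(b[120:300,230:470],(400,300),interpolation=cv2.INTER_CUBIC)]))
E
```

```text
[0.50726261 0.01882767 0.14372786] [-0.3293545   0.87555884 -1.32922624] 0.0357595357788486 40.43501615524292
```

View pics/m8.png

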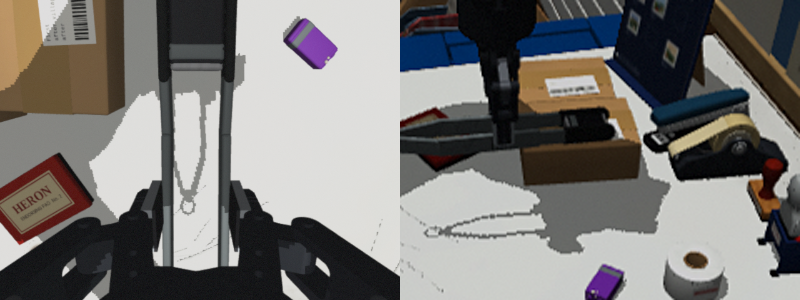

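The battery is gripped between the jaws at about 13 cm, level, and clear of the flush parcels. Handing in.

Emit:
carry_out:
  moves:
    - [0.3,[0,0,0],[0,0,0]]
    - [0.3,[0,0,0],[0,0,0]]
    - [0.3,[0,0,0],[0,0,0]]
    - [0.3,[0,0,0],[0,0,0]]
    - [0.3,[0,0,0],[0,0,0]]

```text
t: 16.95
ee_pos: [0.5077, 0.0187, 0.1443]
tcp_rot: [0.0, 0.999, -0.039, 0.0]
contact_force: [0.7, 0.3, -0.5]
grip_width: 0.0365
grasp_force: 40.4
```

```bash
python3 -c "
from rig import r
s=r.sense();print(s['ee_pos'],s['grip_width'],s['grasp_force']);print(r.finish_job())"
```

```text
[0.50770034 0.01868716 0.14429666] 0.036451813448937796 40.43417930603027
the job is handed in; nothing more can be done
None
```

I slid the loose parcel flush against the heavy one, then gripped the battery in the tongs and lifted it about 13 cm, clear of the parcels; it was holding steady when I handed the job in at about 17 s.

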